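Lock a pipe clip into the mounting rail

ROBOT

A 6-joint arm with a two-finger parallel gripper is mounted at the origin on the work surface. World frame = base frame: x ahead of the robot, y to its left, z up, the work surface at z = 0. Lengths are in m, angles in rad, forces in N, time in s.
With the tool pointing down it reaches from about 0.3 to 0.775 m from the base axis. Payload 14.6 kg.
Tool frame: the origin (TCP) lies on the centre line of the jaws, within the pads' length; the fingertips stand 11 mm ahead of it and the grasp point (between the pads) lies 8 mm behind it; z points along the fingers, y is the direction in which the jaws open and shut (so a half turn about z gives the same grasp; the last joint's range is limited). The gripper opens to 94 mm and grips with 3 to 60 N. Pads are 16 mm wide; open, the fingers measure 119 mm over their backs; the gripper's body (75 mm by 177 mm) begins 78 mm behind the grasp point.
Start: joints at [1.221, 0.3, 1.521, -0, 1.321, -0.067], TCP at [0.153, 0.528, 0.216] pointing down, gripper open.
Joint ranges: [-3.03, 3.03], [-0.79, 2.21], [0.23, 2.52], [-1.04, 4.18], [0, 3.07], [-2.55, 2.55]. Speed limits (rad/s): [2.22, 2.22, 2.57, 3.14, 3.14, 3.14].

INTERFACE

Orientations are given as a rotation vector (axis times angle).
In Python, from plant import arm, eoat, sensors, snapshot, calibration, spot_in gives the robot as it stands. Calls block until the motion is done:
- arm.movep(position, orientation): joint-space move of the TCP to a pose.
- arm.move_l(position, ori=None, rate=0.15, guard=None): straight line of the TCP; ori=None keeps the orientation; rate is the mean speed in m/s. With guard (N) it stops when the force on the tool has changed by that much, and returns True; else False.
- arm.movej(angles): joint-space move.
- eoat.ungrasp() and eoat.grab(): open the fingers fully, or close them until they stop; the grip force is fixed at half the most.
- arm.pause(seconds).
- arm.solve_ik(position, orientation): joint angles nearest the present ones, or None.
- sensors.state(): the state.
- snapshot(name): name is "scene" or "top" or "wrist"; returns the picture (400x640x3 uint8, red, green, blue); there is no depth.
- calibration(name): a dict with "mtx" (3x3 intrinsics, pixels), "extrinsics" (4x4, takes a point from world to camera coordinates). Camera axes: x right, y up, looking along -z (the intrinsics and any distortion apply to the point x, -y, -z); pixel columns grow to the right and rows downward; lengths in m; the calibration is good to about 2 mm. A picture is of the moment at which its call begins: read the wrist's pose just before it. calibration takes no time and is no camera call; for the wrist camera it gives the pose at the moment of the call.
A pose or a line that the arm cannot do raises arm.MotionError and nothing moves.
- arm.hand_in(): hands the job in, once; it reports no verdict.
Trained networks look in the newest picture that a camera, given by its name, has taken for a name from the list of things; names that differ only in an ending like _2 or _b are one class to them, and where a whole thing is asked for, a point or a joint stands for the part that bears it (a point fixed in the world has none). Each returns a list of dicts, best first, with "p" (0 to 1); they miss things now and then, are a little off and sometimes report something else, mostly with a low value. They report only what shows in the picture. A call takes as long as a camera call. They do not tell look-alikes from the thing itself.
- spot_in(camera, label): "centre" ([x, y, z] in m, in world coordinates, good to about 4 mm: the middle of the surface that is visible of it).
The state is a dict: "clock": time; "joint_positions": joint angles; "joint_vel": joint speeds; "tau": joint torques, N m; "tcp_pos": TCP position; "tcp_rot": TCP orientation; "wrist_force": force on the tool from outside, world axes, zero at the start; "moment": the same for the moment, N m; "gripper_width": finger opening in m.
Only numpy, scipy, OpenCV 4.12 (cv2) and the standard library are available. Lean on these libraries where they do the work, as an engineer would, in place of code of your own. Each camera call takes 0.05 s, during which the arm holds its last target. There are 200 camera calls.

TASK

Fit the blue pipe clip into the mounting rail: lower its T-shaped foot through the slot in the yellow plate, press it gently down against the spring (do not push or pull with more than about 25 N), turn it a quarter turn clockwise seen from above, and let it spring up and lock, upright and crosswise like the white clip already fitted, then let go. Feel for the slot, as the yellow plate may sit up to a centimetre or so off its marked place along the rail. Leave the other clips in the rack and do not push the other things about.

Things in the scene. Friction and masses are not known exactly. Their poses are not given: they have to be found in the camera images.
- clip_grip (a point): Blue plastic pipe clip to be fitted, 65 mm tall, about 80 g, hanging upright by its flange in one of the rack's 3 pockets. Point: middle of its jaws, 20 mm below its top; z up. Two flat upright jaws, each 24 mm long (x) and 44 mm high, outer faces 40 mm apart (y = +-20 mm): grip across these. Round flange below, 46 mm wide, 4 mm thick, top face 24 mm below this point. A half turn is the same clip.
- clip_foot (a point): Middle of the underside of the blue clip's steel T-foot, 45 mm below clip_grip. T-head 34 mm long (clip's x), 10 mm wide (y), 6 mm thick; above it a stem 9 mm thick and 11 mm long up to the flange.
- rail: Aluminium mounting rail, fixed, 260 mm long (its x), 60 mm wide (y), top face 60 mm above the table; origin under its middle. In its -x half a yellow slot plate lies flush with the top; on its +x half, 68 mm from the middle, a white clip is already fitted, locked crosswise, its jaw faces looking along the rail. A locked clip is turned like it.
- rail_slot (a point): Nominal middle of the slot at the top face, 55 mm from the rail's middle towards -x; axes as the rail. Slot 37 mm long (rail's x), 14 mm wide, in a 5 mm plate. The yellow plate is clamped up to 11 mm from this point along the rail (x), either way: find the true slot by feel or sight. Across (y) it is true. With the foot just standing on the plate, clip_grip is 45 mm above this face.
- rail_pad (a point): Nominal middle of the black spring pad's top under the slot (shifts along x with the plate), 8 mm below the top face at rest; pushes up with 3 N, rising 0.6 N per mm. The T-head, put in lengthwise, must be pressed down until clip_grip is less than 29.5 mm above the top face (about 9 N); at 28 mm the flange meets the plate. Only then it turns, clockwise seen from above only.
- rail_lock (a point): Nominal place of clip_grip once locked, 34 mm above the top face (shifts along x with the plate). After the quarter turn (stops block it a few degrees past 90) the let-go clip rises 6 mm into a crosswise notch under the plate. Not turned far enough it stays lower; not turned at all it is pushed up and stands loose.
- rack: Wooden block, 230 mm (x) x 70 mm (y) x 40 mm high, fixed; origin under its middle. Three pockets along its x, 75 mm apart, each 39 x 15 mm, hold the clips with their T-heads along the rack's x, foot 17 mm below the rack's top, with about 2 mm of play.
- white_clip_grip (a point): White pipe clip of the same shape, hanging in the rack. A bystander; its point is the middle of its jaws.
- grey_clip_grip (a point): Grey pipe clip of the same shape, hanging in the rack. A bystander; its point is the middle of its jaws.
- elbow: White plastic elbow fitting, about 60 x 60 mm and 40 mm high, lying on the table. A bystander.
- coupling: White plastic ring-shaped coupling, 48 mm across and 36 mm high, standing on the table. A bystander.
- paste_jar: Jar with blue cap, 64 mm across, 75 mm high, near the far edge. A bystander.
- screwdriver: Screwdriver lying near the far edge. A bystander.
There are look-alikes about, which are no part of the job. What is shaped like the part that bears clip_grip but brown is not meant.

How it is judged:
On the way, in this order (a step that is already met when the one before it is completed fails the run):
1. the clip's T-foot has passed through the slot, lengthwise, and is pressed down against the spring (x of clip_grip in the frame of rail_slot between -0.016 and 0.016 m and y of clip_grip in the frame of rail_slot between -0.006 and 0.006 m and angle between the x axis of clip_grip and the x axis of rail, either way round below 0.3 rad and z of clip_grip in the frame of rail_slot below 0.0315 m), for 0.1 s.
2. while through the slot it is turned crosswise to the rail (x of clip_grip in the frame of rail_slot between -0.016 and 0.016 m and y of clip_grip in the frame of rail_slot between -0.006 and 0.006 m and angle between the x axis of clip_grip and the y axis of rail, either way round below 0.2 rad and z of clip_grip in the frame of rail_slot below 0.036 m), for 0.1 s.
At the end, for the whole second after the job is handed in: The blue clip stands locked in the slot: its grip point is within 16 mm along and 6 mm across the rail of the nominal slot point and 32 to 36 mm above the rail's top face (sprung up under the plate), its T-head is crosswise to the rail within 0.2 rad, it is upright within 0.12 rad, and at rest (all of step 2 and z of clip_grip in the frame of rail_slot above 0.032 m and angle between clip_grip's own z axis and vertical below 0.12 rad and linear speed of clip below 0.02 m/s); the robot touches nothing.
It fails at once if the contact forces on the rail with its slot plate and spring pad add up to more than 40 N (a push or pull of 25 N stays below) (contact force between rail and anything else above 40 N).
It fails at once if the other two clips are lifted or moved more than 20 mm (distance of any of white_clip_grip, grey_clip_grip from where it was at the start of the episode above 0.02 m).
It fails at once if the elbow, coupling, jar or screwdriver is moved more than 25 mm (distance of any of elbow, coupling, paste_jar, screwdriver from where it was at the start of the episode above 0.025 m).
It also fails if it takes over 72 s, if anything falls off the work surface, if the arm or the gripper's body presses on something with over 40 N, if the wrist force passes 120 N, or if a joint passes its speed limit or range.

## Working session

There is one attempt and no reset: what is moved stays moved. The work goes in short steps, each a Python script; the robot and the scene stay as the last script left them, time stands still between calls to the robot, and variables do not carry over. Pictures are saved under pics/ and viewed, about 8 in all and at most 12, crops included, and the job is handed in when it is done.

```bash
mkdir -p pics
python3 - <<'E'
from plant import *
import cv2,numpy as np
for n in("top","scene"):
    im=snapshot(n); cv2.imwrite(f"pics/{n}0.png",im[:,:,::-1])
    for l in("clip_grip","rail","rack","elbow","coupling"):
        print(n,l,[(np.round(d["centre"],3).tolist(),round(d["p"],2)) for d in spot_in(n,l)[:5]])
    c=calibration(n);print(np.round(c["mtx"],1).tolist(),np.round(c["extrinsics"],3).tolist(),[k for k in c])
print(sensors.state())
E
```

```text
top clip_grip [([0.456, -0.343, 0.026], 0.83), ([0.505, -0.126, 0.026], 0.81), ([0.484, -0.232, 0.054], 0.73), ([0.53, -0.325, 0.033], 0.63), ([0.51, 0.149, 0.062], 0.33)]
top rail [([0.513, 0.149, 0.056], 0.96)]
top rack [([0.511, 0.151, 0.057], 0.66), ([0.552, -0.222, 0.038], 0.6), ([0.738, 0.087, 0.077], 0.15)]
top elbow [([0.644, -0.011, 0.033], 0.98), ([0.786, -0.154, 0.024], 0.21)]
top coupling [([0.408, 0.017, 0.036], 0.53)]
[[421.8, 0.0, 328.3], [0.0, 421.8, 195.0], [0.0, 0.0, 1.0]] [[0.022, -1.0, -0.005, -0.046], [0.997, 0.021, 0.075, -0.575], [-0.075, -0.007, 0.997, -0.952], [0.0, 0.0, 0.0, 1.0]] ['mtx', 'extrinsics']
scene clip_grip [([0.456, -0.341, 0.038], 0.85), ([0.51, -0.112, 0.041], 0.75), ([0.483, -0.219, 0.066], 0.56), ([0.538, -0.332, 0.049], 0.54)]
scene rail [([0.554, 0.178, 0.057], 0.58)]
scene rack [([0.583, -0.197, 0.031], 0.59)]
scene elbow [([0.65, 0.005, 0.036], 0.65), ([0.414, 0.024, 0.022], 0.65)]
scene coupling [([0.415, 0.024, 0.022], 0.63)]
[[408.8, 0.0, 314.5], [0.0, 408.8, 201.7], [0.0, 0.0, 1.0]] [[-0.852, 0.524, 0.012, 0.513], [-0.275, -0.466, 0.841, 0.06], [0.446, 0.713, 0.541, -1.088], [0.0, 0.0, 0.0, 1.0]] ['mtx', 'extrinsics']
{'clock': 0.6, 'joint_positions': array([ 1.22140836e+00,  2.99917466e-01,  1.52100917e+00, -9.18010549e-06,
        1.32072564e+00, -6.65972208e-02]), 'joint_vel': array([-0.00252625, -0.00112301, -0.00060712, -0.00077704,  0.00014473,
       -0.00140506]), 'tau': array([-1.05188399e-03, -5.31485939e+01, -3.52824354e+01,  7.07910745e-02,
        2.13155901e-02, -5.21037225e-05]), 'tcp_pos': array([0.15346674, 0.52813406, 0.21643212]), 'tcp_rot': array([-4.42723951e-01, -3.11023749e+00,  9.45174039e-05]), 'wrist_force': array([-0.55997137, -0.26367881, -0.46403864]), 'moment': array([0.03276102, 0.02528702, 0.0299946 ]), 'gripper_width': 0.09362649577400528}
```

View pics/top0.png

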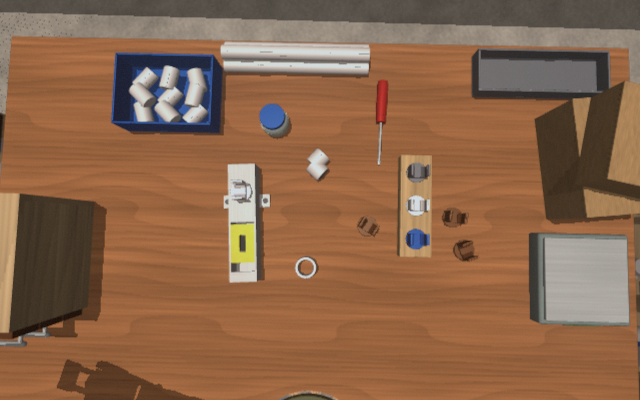

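View pics/scene0.png

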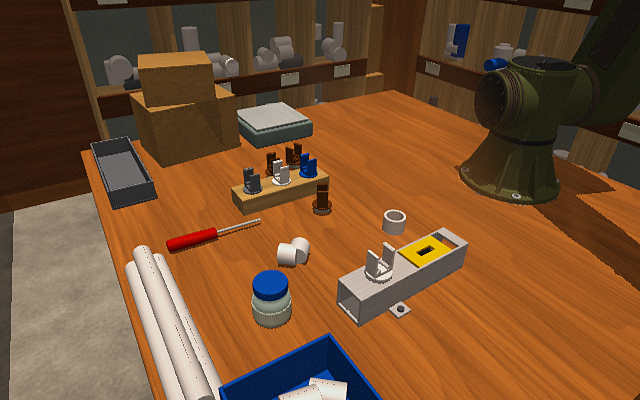

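Top view: the blue clip sits at about px (416,239), at the near end of the rack. The rail's yellow plate is at (242,243), with its slot at (242,243). The white fitted clip is at (241,190), on the far side, so rail +x is roughly world +x. Next I'll compute coarse positions by segmentation and take a close wrist view.

```bash
cat > h.py <<'E'
from plant import *
import cv2,numpy as np
from scipy.spatial.transform import Rotation as R
def unproj(c,px,z):
    E=np.array(c["extrinsics"]);K=np.array(c["mtx"])
    p=np.atleast_2d(px).astype(float)
    d=np.c_[(p[:,0]-K[0,2])/K[0,0],-(p[:,1]-K[1,2])/K[1,1],-np.ones(len(p))]@E[:3,:3]
    o=-E[:3,:3].T@E[:3,3]
    return o+d*((z-o[2])/d[:,2])[:,None]
def rv(yaw):  # tool down; tool y axis at world angle yaw (mod pi)
    y=np.array([np.cos(yaw),np.sin(yaw),0]);z=np.array([0,0,-1.]);x=np.cross(y,z)
    return R.from_matrix(np.c_[x,y,z]).as_rotvec()
def rects(im,c,m,z,n=1):
    k,_,_,_=0,0,0,0
    cs,_=cv2.findContours(m.astype(np.uint8),cv2.RETR_EXTERNAL,cv2.CHAIN_APPROX_NONE)
    out=[]
    for q in sorted(cs,key=cv2.contourArea)[::-1][:n]:
        w=unproj(c,q[:,0,:],z)[:,:2].astype(np.float32)
        r=cv2.minAreaRect(w*1000); out.append((np.round(r[0],1),np.round(r[1],1),round(r[2],1),cv2.boundingRect(q)))
    return out
E
python3 - <<'E'
from h import *
im=cv2.imread("pics/top0.png");c=calibration("top");h=cv2.cvtColor(im,cv2.COLOR_BGR2HSV)
y=(abs(h[...,0].astype(int)-28)<6)&(h[...,1]>200)&(h[...,2]>150)
print("plate",rects(im,c,y,.06))
s=np.zeros_like(y);s[225:262,230:256]=im[225:262,230:256].max(2)<90
print("slot",rects(im,c,s,.06,2))
b=np.zeros_like(y);b[220:262,395:440]=(abs(h[220:262,395:440,0].astype(int)-115)<12)&(h[220:262,395:440,1]>150)
print("blue",rects(im,c,b,.06))
print("rail corners",unproj(c,[[229,165],[255,164],[256,281],[229,282]],.06).round(3).tolist())
print("rack corners",unproj(c,[[400,155],[431,155],[432,256],[400,257]],.04).round(3).tolist())
for p in ([.49,-.22],[.46,.15]):
    for a in (np.pi/2,0,-np.pi/2,np.pi):print(p,a,arm.solve_ik([*p,.2],rv(a)))
c=calibration("wrist");T=np.linalg.inv(c["extrinsics"]);print(T.round(3),sensors.state()["tcp_pos"],c["mtx"])
E
```

```text
plate []
slot [(array([463.3, 153.9]), array([30.7,  8.8]), 2.1, (240, 236, 5, 15))]
blue [(array([ 481.6, -227.3]), array([37.2, 28.5]), 1.3, (409, 230, 14, 18))]
rail corners [[0.636, 0.189, 0.06], [0.639, 0.131, 0.06], [0.381, 0.12, 0.06], [0.378, 0.179, 0.06]]
rack corners [[0.67, -0.195, 0.04], [0.671, -0.265, 0.04], [0.443, -0.268, 0.04], [0.439, -0.197, 0.04]]
[0.49, -0.22] 1.5707963267948966 [-0.49019882  0.28520017  1.57913195  0.          1.27726054 -2.06099515]
[0.49, -0.22] 0 [-4.90198821e-01  2.85200170e-01  1.57913195e+00 -4.44089210e-16
  1.27726054e+00 -4.90198821e-01]
[0.49, -0.22] -1.5707963267948966 [-4.90198821e-01  2.85200170e-01  1.57913195e+00 -4.44089210e-16
  1.27726054e+00  1.08059751e+00]
[0.49, -0.22] 3.141592653589793 None
[0.46, 0.15] 1.5707963267948966 [ 2.39497345e-01  1.67314455e-01  1.72408649e+00 -4.44089210e-16
  1.25019171e+00 -1.33129898e+00]
[0.46, 0.15] 0 [ 2.39497345e-01  1.67314455e-01  1.72408649e+00 -4.44089210e-16
  1.25019171e+00  2.39497345e-01]
[0.46, 0.15] -1.5707963267948966 [ 2.39497345e-01  1.67314455e-01  1.72408649e+00 -4.44089210e-16
  1.25019171e+00  1.81029367e+00]
[0.46, 0.15] 3.141592653589793 None
[[ 0.279 -0.921 -0.272  0.074]
 [ 0.96   0.267  0.079  0.552]
 [ 0.    -0.283  0.959  0.386]
 [ 0.     0.     0.     1.   ]] [0.15346674 0.52813406 0.21643212] [[299.10491387   0.         322.00861184]
 [  0.         299.10491387 203.31740065]
 [  0.           0.           1.        ]]
```

Run:
```python
from h import *
def look(n):
    st=sensors.state();c=calibration("wrist");im=snapshot("wrist");cv2.imwrite(f"pics/{n}.png",im[:,:,::-1]);np.savez(f"pics/{n}.npz",**{k:c[k] for k in("mtx","extrinsics")});return c,im
a=np.pi/2+.037
arm.movep([.46,.153,.20],rv(a));arm.pause(.3)
look("w_rail")
a=np.pi/2+.011
arm.movep([.481,-.231,.16],rv(a));arm.pause(.3)
look("w_rack");print([(np.round(d["centre"],3).tolist(),round(d["p"],2)) for d in spot_in("wrist","clip_grip")])
print(sensors.state()["clock"],sensors.state()["tcp_pos"],sensors.state()["joint_positions"])
cv2.imwrite("pics/both.png",np.vstack([cv2.imread("pics/w_rail.png")[:300,80:560],cv2.imread("pics/w_rack.png")[:300,80:560]]))
```

```text
[([0.456, -0.343, 0.029], 0.85), ([0.523, -0.322, 0.031], 0.72), ([0.474, -0.231, 0.05], 0.61), ([0.509, -0.122, 0.033], 0.6)]
4.5583 [ 0.48109696 -0.23076727  0.16001799] [-5.15902537e-01  3.17026560e-01  1.63536473e+00  9.94856722e-06
  1.18919710e+00 -2.09806968e+00]
```

View pics/both.png

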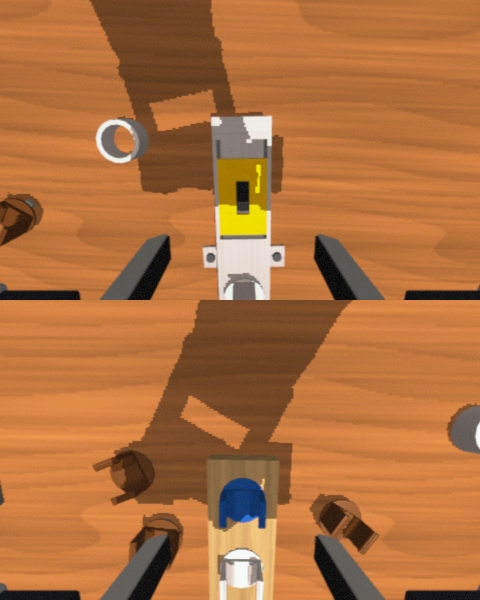

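Run:
```python
from h import *
im=cv2.imread("pics/w_rail.png");c=dict(np.load("pics/w_rail.npz"))
s=np.zeros(im.shape[:2],bool);s[165:225,305:340]=im[165:225,305:340].max(2)<75
print("slot",rects(im,c,s,.06,2))
h=cv2.cvtColor(im,cv2.COLOR_BGR2HSV)
y=(abs(h[...,0].astype(int)-28)<6)&(h[...,1]>200)&(h[...,2]>90);y[:150]=0
print("plate",rects(im,c,y,.06,1))
g=(h[...,1]<60)&(h[...,2]>60)
for r in(130,150,245,265):
    if 250<=r: pass
    x=np.where((g|y)[r,270:370])[0]+270;print(r,x.min(),x.max(),unproj(c,[[x.min()-.5,r],[x.max()+.5,r]],.06).round(4)[:,:2].tolist())
col=np.where(g[100:160,310:335].mean(1)>.5)[0]+100;print("rail near end row",col.min(),unproj(c,[[322,col.min()-.5]],.06).round(4).tolist())
im=cv2.imread("pics/w_rack.png");c=dict(np.load("pics/w_rack.npz"));h=cv2.cvtColor(im,cv2.COLOR_BGR2HSV)
b=(abs(h[...,0].astype(int)-115)<12)&(h[...,1]>130)&(h[...,2]>40)
m=np.zeros_like(b);m[170:240,290:360]=b[170:240,290:360]
for z in(.044,.088):print("blue",z,rects(im,c,m,z))
for r in range(178,232,4):
    x=np.where(m[r])[0];print(r,x.min(),x.max(),unproj(c,[[(x.min()+x.max())/2,r]],.088).round(4).tolist() if 1 else 0) if len(x) else 0
cv2.imwrite("pics/z1.png",np.hstack([cv2.resize(im[165:245,280:360],(480,480),interpolation=0)]))
print("rack edges",unproj(c,[[288,225],[358,225],[288,160],[358,160]],.04).round(4).tolist())
```

```text
slot [(array([460.6, 154. ]), array([31.1, 12.7]), 2.5, (316, 182, 13, 29))]
plate [(array([486.1, 155.2]), array([35.9, 50.3]), 2.2, (299, 203, 47, 32))]
130 292 351 [[0.393, 0.1207], [0.3907, 0.1809]]
150 293 350 [[0.4129, 0.1219], [0.4106, 0.1812]]
245 296 363 [[0.5185, 0.1263], [0.5156, 0.2027]]
265 284 363 [[0.544, 0.1129], [0.5405, 0.2046]]
rail near end row 117 [[0.3788, 0.1508, 0.06]]
blue 0.044 [(array([ 482.6, -229.6]), array([48.7, 45.5]), 0.7, (300, 179, 46, 48))]
blue 0.088 [(array([ 469.6, -229.8]), array([41.1, 38.5]), 0.7, (300, 179, 46, 48))]
182 310 334 [[0.4516, -0.2303, 0.088]]
186 305 338 [[0.455, -0.2307, 0.088]]
190 303 341 [[0.4583, -0.2302, 0.088]]
194 301 343 [[0.4618, -0.2302, 0.088]]
198 301 343 [[0.4652, -0.2302, 0.088]]
202 300 345 [[0.4687, -0.2297, 0.088]]
206 300 345 [[0.4722, -0.2297, 0.088]]
210 300 345 [[0.4758, -0.2296, 0.088]]
214 300 345 [[0.4793, -0.2296, 0.088]]
218 300 344 [[0.4829, -0.2299, 0.088]]
222 300 344 [[0.4865, -0.2299, 0.088]]
226 300 344 [[0.4902, -0.2299, 0.088]]
rack edges [[0.5077, -0.2647, 0.04], [0.5068, -0.1926, 0.04], [0.4408, -0.2633, 0.04], [0.4399, -0.1957, 0.04]]
```

View pics/z1.png

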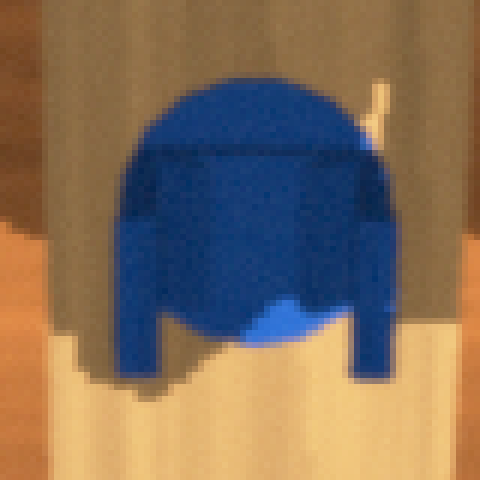

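Run:
```python
from h import *
a=np.pi/2+.011
arm.move_l([.480,-.2298,.061],rv(a),rate=.1)
eoat.grab();s=sensors.state();print("w",s["gripper_width"],s["tcp_pos"],s["wrist_force"])
arm.move_l([.480,-.2298,.20],rate=.15)
s=sensors.state();print("w",s["gripper_width"],s["wrist_force"])
a=np.pi/2+.038
arm.movep([.463,.1537,.16],rv(a));arm.pause(.3)
snap=snapshot("wrist");cv2.imwrite("pics/w_held.png",snap[:,:,::-1])
f0=sensors.state()["wrist_force"]
arm.move_l([.463,.1537,.104],rate=.08);arm.pause(.2)
t=arm.move_l([.463,.1537,.090],rate=.015,guard=5)
s=sensors.state();print(t,s["tcp_pos"],s["wrist_force"]-f0,s["clock"])
im=snapshot("scene")[:,:,::-1]
cv2.imwrite("pics/c1.png",np.vstack([snap[:,:,::-1][130:330,200:440].repeat(2,0).repeat(2,1),cv2.resize(im[200:300,340:460],(480,400))])[:,:])
```

```text
w 0.039737090541937206 [ 0.48000945 -0.22983166  0.06100796] [ 0.03809699 -0.02817868 -0.22718983]
w 0.04000819229562919 [-0.81690494  0.27560416 -1.44121847]
False [0.46304593 0.15370282 0.09004792] [ 0.54500162 -0.13905814  0.12158038] 11.5667
```

```bash
python3 -c "
import cv2;i=cv2.imread('pics/c1.png');cv2.imwrite('pics/c1b.png',cv2.hconcat([i[:400],i[400:]]))"
```

```text
(no output)
```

View pics/c1b.png

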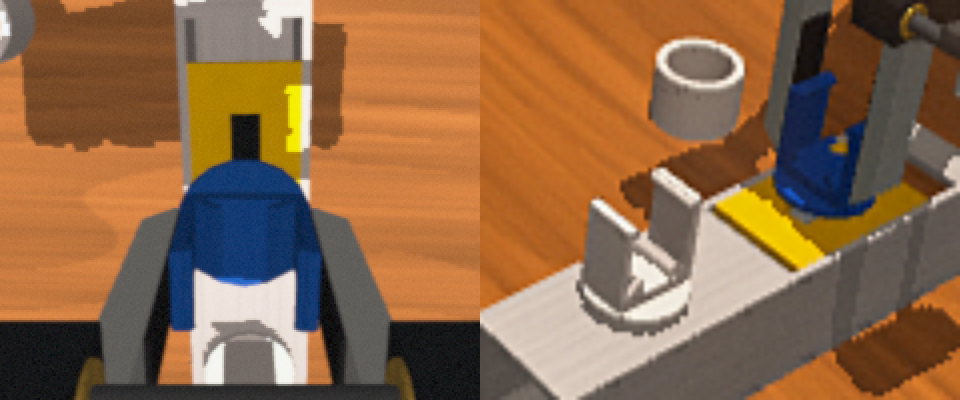

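The clip is held square between the fingers. The scene crop shows its foot going into the slot with only the stem visible above the plate, and there was no contact force at 8 mm depth. Pressing down now.

Run:
```python
from h import *
p=[.463,.1537]
for z in(.088,.085,.083,.0818):
    t=arm.move_l([*p,z],rate=.01,guard=14)
    s=sensors.state();print(t,s["tcp_pos"].round(4),s["wrist_force"].round(2),s["moment"].round(3),s["clock"])
    if t:break
arm.pause(.3);print(sensors.state()["wrist_force"])
```

```text
False [0.4631 0.1537 0.0881] [-0.94  0.17  3.61] [-0.055  0.186  0.004] 11.9667
False [0.4631 0.1537 0.0851] [-1.54  0.21  4.51] [-0.079  0.223 -0.019] 12.4167
False [0.4631 0.1537 0.0831] [-2.35 -0.35  6.4 ] [-0.053  0.275  0.037] 12.7667
False [0.4631 0.1537 0.082 ] [-1.93 -0.83  6.98] [-0.056  0.435  0.018] 13.0333
[-1.49055666 -0.83049694  6.28495009]
```

Run:
```python
from h import *
p=[.463,.1537,.0818]
for d in(8,16,30,45,60,75,90):
    t=arm.move_l(p,rv(np.pi/2+.038-np.radians(d)),rate=.02,guard=9)
    s=sensors.state();print(d,t,s["tcp_pos"].round(4),s["wrist_force"].round(2),s["moment"].round(3),round(s["gripper_width"],4),round(s["joint_positions"][5],3),s["clock"])
    if t or abs(s["moment"][2])>.5:break
```

```text
8 False [0.4633 0.1538 0.0821] [-0.63  0.2   6.19] [-0.067  0.098 -0.021] 0.0399 -1.223 13.625
16 False [0.4634 0.1538 0.0822] [-0.09 -1.18  6.42] [-0.044  0.141 -0.063] 0.0395 -1.083 13.9167
30 False [0.4634 0.1538 0.0822] [0.62 0.61 6.05] [-0.012  0.023 -0.062] 0.0399 -0.839 14.3083
45 False [0.4634 0.1538 0.0822] [0.2  0.   5.74] [-0.047  0.065 -0.003] 0.0398 -0.577 14.7167
60 False [0.4634 0.1538 0.0822] [ 0.05 -0.43  6.99] [-0.049  0.055 -0.055] 0.0398 -0.316 15.125
75 False [0.4634 0.1538 0.0822] [-0.24  0.73  6.67] [-0.058  0.043 -0.019] 0.0393 -0.054 15.5333
90 False [0.4635 0.1538 0.0822] [-0.78 -0.05  6.55] [-0.023  0.083 -0.046] 0.0398 0.208 15.9417
```

It turned freely. I'll let it rise, pull up gently to check the lock, then release.

Run:
```python
from h import *
x,y=.4633,.1538
arm.pause(.3)
def rep(n):
    s=sensors.state();print(n,s["tcp_pos"].round(4),s["wrist_force"].round(2),s["moment"].round(3),round(s["gripper_width"],4),s["clock"])
arm.move_l([x,y,.0868],rate=.015);rep("up")
print(arm.move_l([x,y,.091],rate=.008,guard=8));rep("pull")
arm.move_l([x,y,.0868],rate=.015);arm.pause(.2);rep("back")
eoat.ungrasp();rep("open")
arm.move_l([x,y,.20],rate=.12);rep("clear")
arm.movep([.35,.35,.25],rv(.0));arm.pause(.2)
w=snapshot("scene")[:,:,::-1];t=snapshot("top")[:,:,::-1]
cv2.imwrite("pics/end.png",np.hstack([cv2.resize(w[190:330,330:480],None,fx=2.6,fy=2.6),cv2.resize(t[150:290,215:268],(138,364)),cv2.resize(t[150:290,350:480],(200,364))]))
```

```text
up [0.4635 0.1538 0.0868] [0.64 0.33 4.13] [-0.067 -0.098 -0.013] 0.04 16.725
True
pull [0.4635 0.1538 0.087 ] [0.98 1.04 0.91] [ 0.013 -0.091  0.001] 0.0395 16.9583
back [0.4634 0.1538 0.0869] [ 1.82 -0.42  5.27] [-0.054 -0.269 -0.038] 0.0395 17.4083
open [0.4633 0.1538 0.0868] [ 0.27 -0.05  0.05] [-0.122  0.047  0.019] 0.094 18.3667
clear [0.463  0.1537 0.1993] [-0.11  0.68  0.31] [-0.116  0.038  0.018] 0.0939 19.4583
```

View pics/end.png

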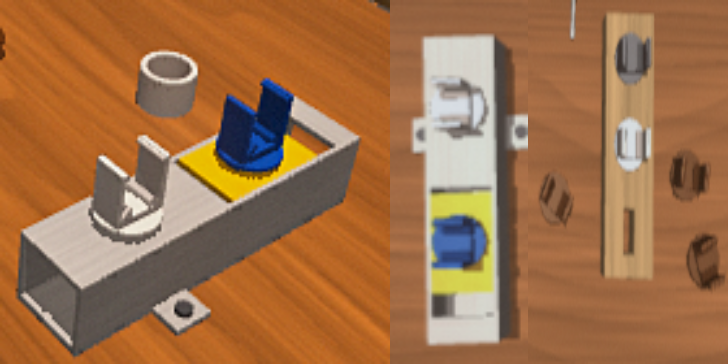

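The blue clip stands upright and crosswise like the white one, and the other clips have not moved. Handing in.

Run:
```python
from plant import *
arm.hand_in();print(sensors.state()["clock"])
```

```text
the job is handed in; nothing more can be done
the job is handed in; nothing more can be done
```

The blue clip is fitted in the mounting rail and the job is handed in, at about 20 s on the robot's clock. The interface reports no verdict, so the result rests on my own checks below.

- **Fitting:** I found the slot by sight, about 9 mm from its marked place towards the rail's middle. The foot went in at the first try. I pressed it down with roughly 8 N, and it turned 90° clockwise freely.
- **Lock:** After the turn it rose about 5 mm, a little short of the 6 mm in the description. A gentle upward pull then met a hard stop (the 8 N guard tripped) with the grip point about 34 mm above the rail, the locked height.
- **Final pictures:** The blue clip stands upright and crosswise, parallel to the white clip. The gripper is open and clear. The white and grey clips are still in the rack. The last view also showed the coupling unmoved. I did not check the elbow, jar or screwdriver in the final pictures, but the arm did not go near them.

No check failed. The force readings drift by about 1.5 N. The clip's exact final position was judged from the tool's position and the pictures, not measured separately.

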